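# Swap a failed card in the rooftop solar charger rack and hold it up for inspection

### The job

The charger rack has to keep running on two sound cards, so first take the spare card (white light bar) out of its wooden stand, slide it all the way down into the rack's free slot with its component side facing the same way as the other cards' and let go of it; only then draw the failed card (red light bar) straight up out of its slot. Turn the failed card component side up, leaning about 45 degrees, for a look at it, and finish with the gripper still holding it there at rest, its lower edge higher than the top of the rack and touching nothing else. Do not let a card drop, and leave the good card (green light bar) and everything else on the desk where they are.

Things in the scene. Friction and masses are not known exactly. Their poses are not given: they have to be found in the camera images.
- card_failed: Failed charger card, RED light bar, in one of the rack's slots. Aluminium plate 5 mm thick, 100 mm wide, 85 mm high, with a green circuit board and parts (up to 25 mm proud, none above z = 76 mm) on the component side; handle on the top edge; 0.18 to 0.35 kg. Origin: middle of the foot (lower edge); x points out of the component side, y along the width, z up the card.
- card_spare: Spare charger card, WHITE light bar, upright in the wooden stand. Aluminium plate 5 mm thick, 100 mm wide, 85 mm high, with a green circuit board and parts (up to 25 mm proud, none above z = 76 mm) on the component side; handle on the top edge; 0.18 to 0.35 kg. Origin: middle of the foot (lower edge); x points out of the component side, y along the width, z up the card.
- card_good: Good charger card, GREEN light bar, in another slot of the rack; it stays there. Same shape and axes as the other two cards.
- card_failed_handle (a point): Middle of the failed card's handle, 105 mm above its foot. All cards have this black pull handle: 10 mm thick (x), 44 mm wide (y), from 85 to 125 mm above the foot, its top 6 mm the coloured light bar. This is the place to grip a card, across the 10 mm.
- card_spare_handle (a point): Middle of the spare card's handle (same as the failed card's), 105 mm above its foot.
- card_spare_face (a point): A point 25 mm out from the spare card's component side (x = 25, z = 45 mm in the card's frame).
- free_slot: The rack's free slot. Origin: middle of the slot's floor (16 mm above the desk), where the middle of a card's foot rests when fully home; x is the way the component side must face, y along the slot, z up. The slot is 7 mm wide and 104 mm long (play 1 mm each side, 2 mm each end) up to 94 mm above the desk, then flares to 18 mm wide at 102 mm. No catch: friction and weight alone.
- rack: Grey steel charger rack fixed to the desk, open at the top, 215 x 117 mm, 100 mm high, with three like slots 64 mm apart (x = -64, 0, +64 mm in its frame; they run along y; x is the way component sides face). White guides at both ends of a slot take the card's side edges. Handles of cards at home: 101 to 141 mm above the desk. Origin: centre of the underside.
- stand: Wooden stand fixed to the desk, 80 x 124 mm, that holds the spare card upright by its side edges: floor 12 mm above the desk, two posts with 7 mm grooves up to 55 mm above the desk, no catch. Origin: centre of the underside; x is the way the spare's component side faces.
- clip: Bystander: orange plastic fan grille clip, 46 x 14 x 23 mm high, lying beside the rack. Origin: underside.
- nut_driver: Bystander: steel nut driver 210 mm long, 28 mm thick, lying on the desk. Origin: its middle, at desk height.
- cup: Bystander: grey ceramic mug, 80 mm across, 85 mm high. Origin: underside.
- capacitor: Bystander: yellow cylindrical capacitor standing upright, 34 mm across, 68 mm high with its pins. Origin: underside.
- spray_can: Bystander: blue spray can, 60 mm across, 170 mm high. Origin: underside.
- multimeter: Bystander: yellow multimeter lying on its back, 150 x 76 x 40 mm. Origin: underside.
- susan_base: Bystander: the lazy-susan turntable of tools at the left, 260 mm across, 200 mm high with its tools. Origin: on its axis, at desk height.
- susan (a joint): Angle of the turntable about its upright axis (rad, growing anticlockwise from above); it turns freely but stays where it is left.
Things that resemble listed ones, but are neither listed nor needed, are in the scene too. Of the things like the stand, leave any that is purple; of the rest the smaller one is meant.

How it is judged:
By the outcome, as a careful person would: the job done as asked, in the order asked, and still so for the second after the job is handed in, while the arm keeps its last pose, push and grip.
It also fails if it takes over 58 s, if anything falls off the work surface, if the arm or the gripper's body presses on something with over 40 N, if the wrist force passes 120 N, or if a joint passes its speed limit or range.

### The arm

A 6-joint arm with a two-finger parallel gripper is mounted at the origin on the work surface. World frame = base frame: x ahead of the robot, y to its left, z up, the work surface at z = 0. Lengths are in m, angles in rad, forces in N, time in s.
With the tool pointing down it reaches from about 0.325 to 0.9 m from the base axis. Payload 3.5 kg.
Tool frame: the origin (TCP) lies midway between the tips of the shut fingers; the grasp point (between the pads) lies 19 mm behind it; z points along the fingers, y is the line along which they close (so a half turn about z gives the same grasp; the last joint's range is limited). The gripper opens to 85 mm and grips with 20 to 120 N. Pads are 22 mm wide; open, the fingers measure 114 mm over their backs; the gripper's body (76 mm by 85 mm) begins 54 mm behind the grasp point. The pads swing forward as they close: fully open they stand 13 mm farther back than shut.
Start: joints at [-1.277, 0.276, -0.026, 1.268, 0, 1.467], TCP at [0.242, -0.576, 0.231] pointing down, gripper open.
Joint ranges: [-3.12, 3.12], [-0.85, 1.88], [-1.08, 1.24], [-1.95, 2.15], [-1.57, 1.53], [-3.14, 3.14]. Speed limits (rad/s): [2.57, 2.57, 3.14, 3.14, 3.14, 3.14].

### API

Orientations are given as a rotation vector (axis times angle).
In Python, from plant import monitor, vision, ctrl gives the robot as it stands. The module is installed in compiled form; this text tells all that it offers.
- The arm moves only by the shell command python3 -m pendant 'ROWS' [FORCE]. ROWS is JSON, a list that holds one entry, the list of rows, each a list of 5 numbers: the shift along the tool's x, y, z in m, then the turn about the tool's z in degrees, then the finger opening in m, from 0 to 0.0854. In form: [[[dx, dy, dz, yaw, jaw], ...]]. A call has 1 to 20 rows; each row is the pose to reach, as a shift and turn from the pose commanded when the call began, along the tool's axes at that moment; what a row does not reach only later rows make up. A row lasts 1/8 s, in which the tool goes at most 62.5 mm and 10.7 degrees, less where a joint would pass 70% of its speed; a pose out of reach is approached as far as the arm can. A call with a gripper value outside its range is refused whole. The fingers move at their own pace and stop on an object; FORCE is the grip in N (left out, the last holds). Time passes only in rows, so rows that repeat a pose let the fingers close. It gives the time, the measured TCP pose, the force, the opening and the grip force at its end, in the units of the state.
- monitor.read_state(): the state, without advancing time (a new reading comes with each control period).
- vision.snapshot(name): name is "side" or "top" or "wrist"; returns a dict with "pixels" (400x640x3 uint8, red, green, blue), "fx", "fy", "cx", "cy" (pixels), "rvec" (rotation vector, rad) and "tvec" (3), from world to camera coordinates, as OpenCV has them. Camera axes: x right, y down, z forward; pixel columns grow to the right and rows downward; lengths in m; the calibration is good to about 2 mm. A picture is of the moment at which its call begins. There is no depth.
- ctrl.sign_off(): hands the job in; it is judged then, once.
The state is a dict: "t": time; "joint_positions": joint angles; "qd": joint speeds; "joint_efforts": joint torques, N m; "ee_pos": TCP position; "tcp_rot": TCP orientation; "ft_force": force on the tool from outside, world axes, zero at the start; "moment": the same for the moment, N m; "width": finger opening in m; "gripper_force": force on a finger pad.
Only numpy, scipy, OpenCV 4.12 (cv2) and the standard library are available. Lean on these libraries where they do the work, as an engineer would, in place of code of your own. Each camera call takes 0.05 s, during which the arm holds its last target. There are 200 camera calls.

## Working session

There is one attempt and no reset: what is moved stays moved. The work goes in short steps, Python scripts to look and compute and a shell command to move; the robot and the scene stay as the last step left them, time stands still between calls to the robot, and variables do not carry over. Pictures are saved under pics/ and viewed, at most 10 in all, crops included, and the job is handed in when it is done.

```bash
mkdir -p pics
cat > h.py <<'E'
import numpy as np, cv2
from plant import monitor, vision, ctrl
def snap(n,f=None):
    s=vision.snapshot(n)
    if f: cv2.imwrite('pics/'+f,np.asarray(s['pixels'])[:,:,::-1])
    return s
def ray(s,uv):
    R=cv2.Rodrigues(np.array(s['rvec'],float))[0];t=np.array(s['tvec'],float)
    d=R.T@np.array([(uv[0]-s['cx'])/s['fx'],(uv[1]-s['cy'])/s['fy'],1.]);o=-R.T@t
    return o,d
def onz(s,uv,z):
    o,d=ray(s,uv);return o+d*(z-o[2])/d[2]
def proj(s,p):
    R=cv2.Rodrigues(np.array(s['rvec'],float))[0];c=R@np.array(p)+np.array(s['tvec'],float)
    return c[0]/c[2]*s['fx']+s['cx'],c[1]/c[2]*s['fy']+s['cy']
E
python3 - <<'E'
from h import *
import pickle
np.set_printoptions(precision=4,suppress=True)
d={}
for n in ['side','top','wrist']:
    s=snap(n,n+'0.png');d[n]=s;o,_=ray(s,(320,200));print(n,o,s['fx'],cv2.Rodrigues(np.array(s['rvec']))[0].ravel())
pickle.dump(d,open('s0.pkl','wb'))
print(monitor.read_state())
E
```

```text
side [0.17   0.974  1.1296] 441.27889348265467 [-0.9303 -0.3666 -0.0147 -0.2527  0.6692 -0.6988  0.266  -0.6464 -0.7151]
top [0.3781 0.0474 1.4423] 424.4461230163012 [-0.0003 -0.9999 -0.0126 -0.993   0.0018 -0.1183  0.1184  0.0125 -0.9929]
wrist [ 0.3081 -0.5469  0.373 ] 294.5597157771335 [ 0.3862 -0.9224 -0.0023 -0.8826 -0.3702  0.2898 -0.2682 -0.1099 -0.9571]
{'t': 0.15, 'joint_positions': array([-1.2774,  0.277 , -0.0276,  1.268 ,  0.    ,  1.4674]), 'qd': array([ 0.0004, -0.0032,  0.0036, -0.0007,  0.0009, -0.0018]), 'joint_efforts': array([ -0.    , -44.6057,  29.5639,   0.0105,  -0.0001,   0.    ]), 'ee_pos': array([ 0.2414, -0.5759,  0.2304]), 'tcp_rot': array([-3.0783, -0.6188,  0.0002]), 'ft_force': array([ 0.0991, -0.1463, -0.0409]), 'moment': array([ 0.0564, -0.0181,  0.0323]), 'gripper_force': 0.0, 'width': 0.08533879396065988}
```

View pics/top0.png

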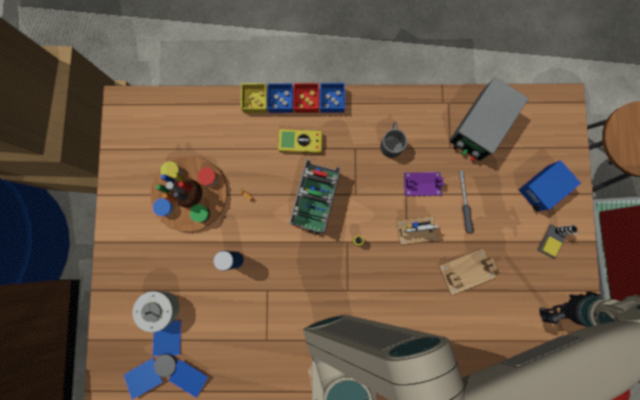

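View pics/side0.png

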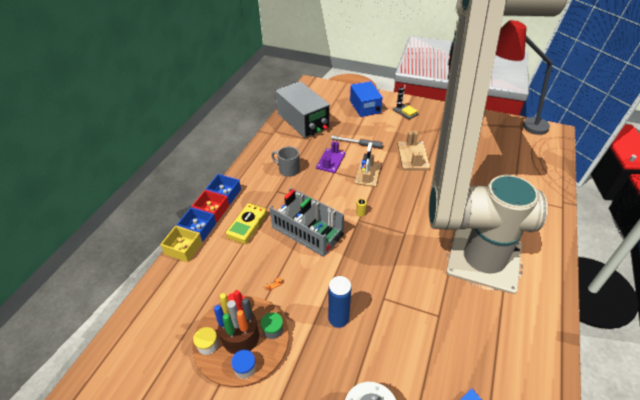

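Run:
```python
import cv2,numpy as np
t=cv2.imread('pics/top0.png');s=cv2.imread('pics/side0.png')
def c(i,x,y,w,h): return cv2.resize(i[y:y+h,x:x+w],(400,300),interpolation=cv2.INTER_CUBIC)
o=np.vstack([np.hstack([c(t,265,155,108,81),c(t,385,195,64,48)]),np.hstack([c(s,260,180,100,75),c(s,340,135,64,48)])])
cv2.imwrite('pics/crop0.png',o)
```

```text
(no output)
```

View pics/crop0.png

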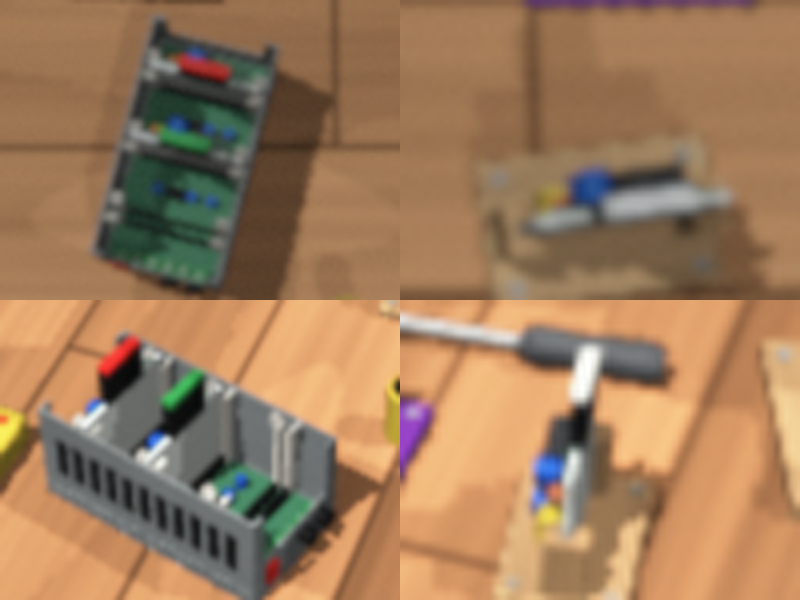

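The free slot is the one nearest the robot. Every card's component side faces away from the robot: the blue parts sit at +x of the red bar (crop 205,68), the green bar (185,140) and the white bar (630,205). The spare is in the smaller tan stand. Next I measure the light bars, guides and base corners.

```bash
cat > m.py <<'E'
from h import *
import pickle
np.set_printoptions(precision=4,suppress=True)
d=pickle.load(open('s0.pkl','rb'))
def bar(s,col,box,z):
    p=np.asarray(s['pixels']).astype(int);r,g,b=p[...,0],p[...,1],p[...,2]
    m={'red':(r>120)&(g<80)&(b<80),'green':(g>90)&(r<75)&(b<100)&(g>1.6*r)&(g>1.5*b),'white':(np.minimum(np.minimum(r,g),b)>165)}[col]
    M=np.zeros(m.shape,np.uint8);x,y,w,h=box;M[y:y+h,x:x+w]=m[y:y+h,x:x+w]
    n,l,st,c=cv2.connectedComponentsWithStats(M)
    if n<2: return print(col,'none')
    k=1+st[1:,4].argmax();v,u=np.nonzero(l==k)
    P=np.array([onz(s,q,z) for q in zip(u,v)])[:,:2]
    c0=P.mean(0);_,S,V=np.linalg.svd(P-c0);e=V[0]*np.sign(V[0][1]);t=(P-c0)@e
    print(col,st[k],'cen',c0,'mid',c0+e*(t.max()+t.min())/2,'len',np.ptp(t),'yawaxis deg',np.degrees(np.arctan2(e[1],e[0])))
if __name__=='__main__':
  for n,bs in dict(top=dict(red=(300,160,40,25),green=(300,180,40,25),white=(395,215,50,25)),side=dict(red=(275,185,30,25),green=(295,195,25,25),white=(355,135,35,40))).items():
    print(n)
    for c,z in dict(red=.138,green=.138,white=.134).items(): bar(d[n],c,bs[c],z)
E
python3 m.py
```

```text
top
red [313 170  14   6  47] cen [0.6276 0.0752] mid [0.6277 0.0756] len 0.043215631308498814 yawaxis deg 76.42443166181266
green [309 189  13   6  38] cen [0.5654 0.0901] mid [0.5654 0.09  ] len 0.0396665343238636 yawaxis deg 78.76332079993206
white [420 226  12   3  20] cen [ 0.4586 -0.2504] mid [ 0.4586 -0.2505] len 0.03439711739779763 yawaxis deg 97.39794122899322
side
red [285 190  10   9  39] cen [0.6276 0.0767] mid [0.6276 0.0767] len 0.044901778154196215 yawaxis deg 80.0185714477207
green [301 198  10   9  34] cen [0.5655 0.093 ] mid [0.5654 0.0926] len 0.042482419958379064 yawaxis deg 76.83417797057488
white [367 142   5   9  33] cen [ 0.4599 -0.251 ] mid [ 0.4599 -0.2511] len 0.04833702671057384 yawaxis deg 97.67528737923378
```

```bash
cat >> h.py <<'E'
def goto(p,phi):  # phi: desired heading (deg) of tool y, mod 180
    s=monitor.read_state();R=cv2.Rodrigues(np.array(s['tcp_rot'],float))[0]
    y=np.degrees(np.arctan2(R[1,1],R[0,1]))
    dl=(phi-y+90)%180-90
    print('tool x',R[:,0].round(3),'z',R[:,2].round(3),'y heading',y.round(2),'shift mm',(1e3*R.T@(np.array(p)-s['ee_pos'])).round(1),'yaw deg',-dl.round(2),'alt',(-dl-180*np.sign(-dl)).round(1),'q',np.round(s['joint_positions'],2),'t',s['t'])
E
python3 -c "
from h import *
goto([.459,-.251,.25],7.5)"
```

```text
tool x [0.922 0.386 0.   ] z [-0.     0.002 -1.   ] y heading -67.27 shift mm [ 326.3 -215.6  -19.2] yaw deg -74.77 alt 105.2 q [-1.28  0.28 -0.03  1.27  0.    1.47] t 0.15
```

```bash
python3 -m pendant '[[[0.16,-0.11,-0.02,-37,0.05],[0.326,-0.216,-0.019,-74.8,0.05],[0.326,-0.216,-0.019,-74.8,0.05],[0.326,-0.216,-0.019,-74.8,0.05],[0.326,-0.216,-0.019,-74.8,0.05],[0.326,-0.216,-0.019,-74.8,0.05],[0.326,-0.216,-0.019,-74.8,0.05],[0.326,-0.216,-0.019,-74.8,0.05],[0.326,-0.216,-0.019,-74.8,0.05],[0.326,-0.216,-0.019,-74.8,0.05],[0.326,-0.216,-0.019,-74.8,0.05]]]' 60
python3 - <<'E'
from h import *
import pickle
goto([.459,-.251,.25],7.5)
s=snap('wrist','w1.png');pickle.dump(s,open('w1.pkl','wb'))
print(proj(s,[.459,-.251,.137]))
E
```

```text
t: 1.52
ee_pos: [0.4582, -0.2521, 0.2502]
tcp_rot: [-2.073, -2.36, 0.0]
ft_force: [-0.7, -0.1, 0.2]
width: 0.05
gripper_force: 0.0
tool x [-0.129  0.992  0.   ] z [-0.  0. -1.] y heading 7.39 shift mm [1.  0.9 0.2] yaw deg -0.11 alt 179.9 q [-0.63  0.09 -0.22  1.27 -0.    0.82] t 1.525
(np.float64(319.1683066727628), np.float64(201.1909677007594))
```

View pics/w1.png

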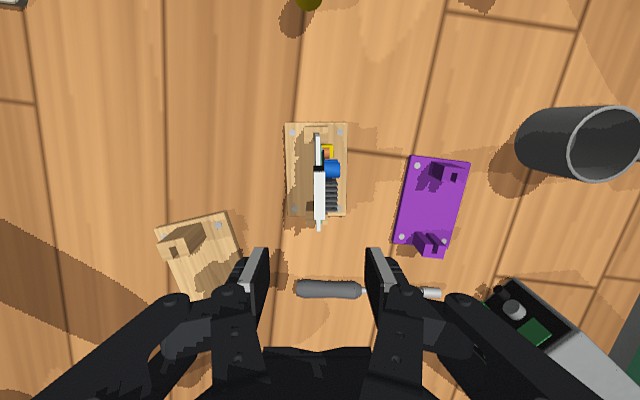

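The white bar stands at about (319,200), where the estimate projects. The blue parts are on its right, towards +x, and the fingers straddle the line of the card. I measure it more finely with the wrist camera.

Run:
```python
from m import *
s=pickle.load(open('w1.pkl','rb'))
bar(s,'white',(300,125,40,110),.137)
p=np.asarray(s['pixels'])
for v in (140,155,170,180,200,215,225): print(v,[tuple(map(int,p[v,u])) for u in range(311,329)][::1] if v==200 else p[v,308:332].min(1))
```

```text
white [314 172  11  60 586] cen [ 0.4585 -0.2487] mid [ 0.4589 -0.2521] len 0.05564985794444813 yawaxis deg 96.89246645670694
140 [134 136 141  87  84  65  69 122 239 229 232 239 146 114 118 119 119 118
 120 118 122 126 130 127]
155 [ 93  91  93  93  89  87  89 107 236 228 231 245 153  67  34  16  66  76
  76  75  78  72   0   0]
170 [92 91 92 95 97 34 21 26 29 26 28 26 25 23 44 29 49 42 44 48 51 50 50 52]
180 [ 91  88  92  93  82  84 240 234 230 229 229 229 229 229 230 234 252 102
  25  40  41  40  40  39]
200 [(155, 124, 84), (157, 123, 81), (87, 64, 40), (245, 250, 250), (236, 239, 236), (231, 233, 229), (231, 232, 229), (231, 232, 229), (230, 232, 229), (231, 232, 229), (230, 232, 229), (231, 233, 229), (234, 236, 232), (251, 252, 248), (122, 124, 122), (83, 84, 85), (91, 92, 94), (100, 101, 103)]
215 [ 83  82  82  84  81  45 240 235 229 229 229 229 229 228 229 232 238 135
 111 120 131 136 136 132]
225 [ 81  81  80  78  77  76  66 110 178 229 227 234 197 116 109 119 112 110
 114 118 117 117 117 117]
```

Run:
```python
from m import *
s=pickle.load(open('w1.pkl','rb'))
p=np.asarray(s['pixels']).astype(int).min(2)>165
R=[(v,np.nonzero(p[v,305:335])[0].mean()+305) for v in range(150,235) if p[v,305:335].sum()>=9]
a,b=R[0],R[-1];print(a,b)
A=onz(s,(R[1][1],a[0]-.5),.137);B=onz(s,(R[-2][1],b[0]+.5),.137)
f=np.polyfit([r[0] for r in R],[r[1] for r in R],1);print('slope',f)
A=onz(s,(np.polyval(f,a[0]-.5),a[0]-.5),.137);B=onz(s,(np.polyval(f,b[0]+.5),b[0]+.5),.137)
m=(A+B)/2;e=A-B;h=np.degrees(np.arctan2(e[1],e[0]));print(m,np.hypot(*e[:2]),h)
# height check with two views
goto([m[0],m[1],.012+.105-.019],h-90)
```

```text
(172, np.float64(319.0)) (219, np.float64(319.0))
slope [  0. 319.]
[ 0.4582 -0.2463  0.137 ] 0.04466889235944555 97.5134829272862
tool x [-0.129  0.992  0.   ] z [-0.  0. -1.] y heading 7.42 shift mm [  5.6   0.7 152.3] yaw deg -0.09 alt 179.9 q [-0.63  0.09 -0.22  1.27 -0.    0.82] t 1.575
```

```bash
python3 -m pendant '[[[0.0055,0.0006,0.05,0,0.05],[0.0055,0.0006,0.1,0,0.05],[0.0055,0.0006,0.13,0,0.05],[0.0055,0.0006,0.148,0,0.05],[0.0055,0.0006,0.148,0,0.05],[0.0055,0.0006,0.148,0,0.02],[0.0055,0.0006,0.148,0,0.0],[0.0055,0.0006,0.148,0,0.0],[0.0055,0.0006,0.148,0,0.0],[0.0055,0.0006,0.148,0,0.0]]]' 60
```

```text
t: 2.82
ee_pos: [0.4585, -0.2466, 0.1037]
tcp_rot: [2.07, 2.362, -0.003]
ft_force: [-3.7, -1.6, 5.6]
width: 0.009
gripper_force: 59.1
```

```bash
python3 -m pendant '[[[0,0,-0.015,0,0],[0,0,-0.035,0,0],[0,0,-0.07,0,0],[0,0,-0.12,0,0],[0,0,-0.16,0,0],[0.05,0.017,-0.16,7,0],[0.1,0.034,-0.16,14,0],[0.15,0.051,-0.16,21,0],[0.19,0.064,-0.16,21,0],[0.2,0.068,-0.16,21,0],[0.2,0.068,-0.16,21,0],[0.2,0.068,-0.16,21,0]]]'
python3 - <<'E'
from h import *
import pickle
goto([.5031,.105,.264],-13.5)
s=snap('wrist','w2.png');pickle.dump(s,open('w2.pkl','wb'))
s=snap('side','s2.png');pickle.dump(s,open('s2.pkl','wb'))
E
```

```text
t: 4.32
ee_pos: [0.4998, -0.0394, 0.2625]
tcp_rot: [2.467, 1.944, -0.0]
ft_force: [0.4, -0.3, -1.8]
width: 0.0093
gripper_force: 58.7
tool x [ 0.234  0.972 -0.   ] z [ 0. -0. -1.] y heading -13.53 shift mm [141.2 -30.5  -1.6] yaw deg -0.03 alt 180.0 q [-0.21  0.04 -0.24  1.29 -0.    1.6 ] t 4.325
```

View pics/w2.png

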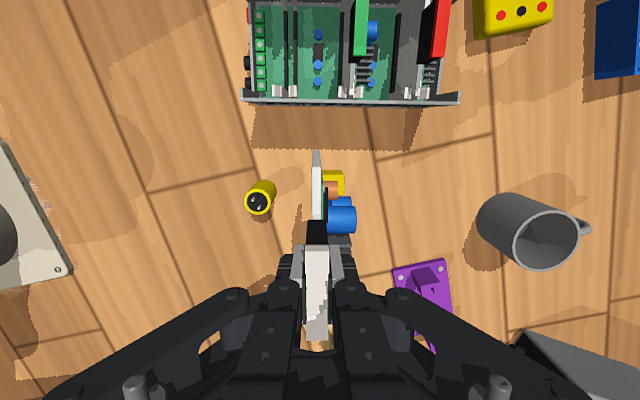

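The rack lies square in view. The free slot's near guide is around (285,90) and the held card's far edge around (317,155). I move on so that the whole slot shows.

```bash
python3 -m pendant '[[[0.04,-0.015,0,0,0],[0.07,-0.028,0,0,0],[0.08,-0.03,0,0,0],[0.08,-0.03,0,0,0]]]'
python3 - <<'E'
from h import *
import pickle
s=snap('wrist','w3.png');pickle.dump(s,open('w3.pkl','wb'))
goto([.5031,.105,.264],-13.5)
im=cv2.imread('pics/w3.png')[40:340,170:490];cv2.imwrite('pics/w3c.png',cv2.resize(im,(640,600),interpolation=cv2.INTER_NEAREST))
print(proj(s,[.5031,.105,.1]),proj(s,[.5031,.105,.016]))
E
```

```text
t: 4.92
ee_pos: [0.4895, 0.0459, 0.2623]
tcp_rot: [2.466, 1.945, -0.0]
ft_force: [-0.0, -0.0, -1.9]
width: 0.009
gripper_force: 58.8
tool x [ 0.233  0.972 -0.001] z [ 0.    -0.001 -1.   ] y heading -13.49 shift mm [61.1 -0.8 -1.7] yaw deg 0.01 alt -180.0 q [-0.04  0.02 -0.26  1.29 -0.    1.77] t 4.975
(np.float64(317.55297697740764), np.float64(129.89546740991622)) (np.float64(317.33045874008764), np.float64(126.8803979082903))
```

View pics/w3c.png

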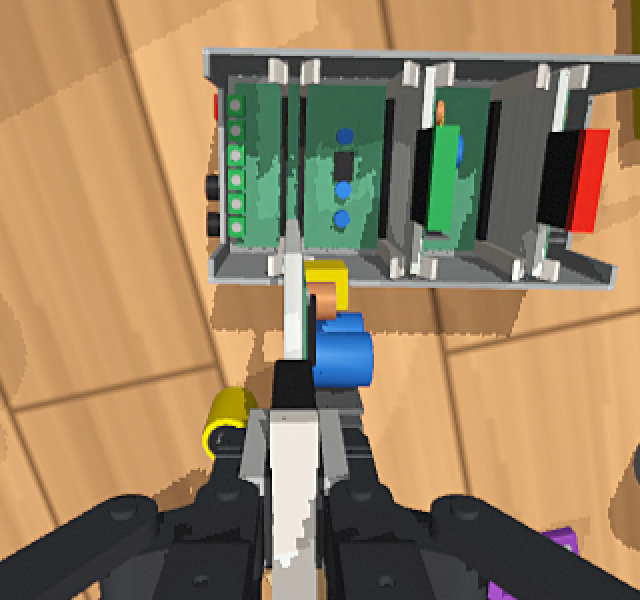

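Run:
```python
from m import *
s=pickle.load(open('w3.pkl','rb'));p=np.asarray(s['pixels']).astype(int)
grey=(abs(p[...,0]-p[...,2])<30)
def edge(us,v0,v1):
    out=[]
    for u in us:
        for v in range(v0,v1,np.sign(v1-v0)):
            if grey[v,u] and p[v,u].max()>80: out.append((u,v+.5*(-np.sign(v1-v0)))); break
    return np.array(out)
F=edge(range(285,460,5),52,80);N=edge(list(range(285,300,5))+list(range(345,450,5)),210,170)
L=[]
for E in (F,N):
    f=np.polyfit(E[:,0],E[:,1],1);r=E[:,1]-np.polyval(f,E[:,0]);E=E[abs(r)<1.2];f=np.polyfit(E[:,0],E[:,1],1)
    P=np.array([onz(s,(u,np.polyval(f,u)),.1)[:2] for u in (280,317.5,440)])
    e=P[2]-P[0];print(len(E),f,P[1],np.degrees(np.arctan2(e[1],e[0])));L.append(P[1])
print('slot mid',sum(L)/2,'width',np.hypot(*(L[0]-L[1])))
bar(s,'green',(370,90,40,80),.141);bar(s,'red',(450,95,40,80),.141)
for v in (72,74,76,78,80): print(v,p[v,300:336].min(1))
for v in (168,170,172): print(v,p[v,300:336].min(1))
# held card plate far-edge columns
for v in (155,160,170,180,190,200): print('card',v,[u for u in range(300,335) if p[v,u].min()>185])
```

```text
35 [ 0.0201 57.6014] [0.5171 0.1638] -14.523675892552438
6 [ -0.  184.5] [0.49   0.0504] -13.47924603039787
slot mid [0.5035 0.1071] width 0.11651937615711445
green [384 102  16  54 597] cen [0.5657 0.0927] mid [0.5657 0.0925] len 0.04491601717517772 yawaxis deg 74.52226676634525
red [455 105  20  51 592] cen [0.6276 0.0769] mid [0.6275 0.0765] len 0.04240912553672242 yawaxis deg 75.31393890325403
72 [ 58  58  56  39 143 218 215 184 172 173 175 178 191 151  63  53  59  58
  55  49  75 192 163 157 157 154 145 222 227 207  83  48  56  57  58  58]
74 [ 65  59  57  40 143 217 214 184 171 172 172 167 233 191  75  48  55  55
  55  44 117 239 163 153 154 151 166 222 229 167  63  49  55  58  57  59]
76 [ 63  63  60  45 144 216 215 184 172 172 172 167 231 198  77  47  53  54
  54  40 119 235 163 152 155 151 166 221 230 169  65  49  56  56  55  57]
78 [ 85 107 106  93 174 215 215 184 171 173 172 167 231 195  95  75  80  74
  71  57 176 233 160 152 154 151 167 221 229 170  73  61 105  72  67  69]
80 [126 123 122 118 167 204 205 174 166 172 179 173 235 186 102  99 102 102
 101  88 178 234 164 157 160 153 159 222 229 175 105  98 101 102 102 104]
168 [113 113 109  99 208 207 190 174 174 176 175 173 209 227 223 224 224 227
 229 233 233 140 181 183 178 183 183 112 102 101 104 105 105 106 105 106]
170 [112 112 107  92 247 244 213 174 173 174 177 140 201 223 219 220 221 224
 226 231 230  92  87  49  65  69  73  28  24  27  28  28  26  30  28  27]
172 [115 116 110  92 246 243 213 173 173 175 173 164 199 221 219 220 221 224
 226 231 233  80   4   0   0   0   0   0   0   0   0   0   0   0   0   0]
card 155 []
card 160 []
card 170 [304, 305, 306, 312, 313, 314, 315, 316, 317, 318, 319, 320]
card 180 [300, 301, 302, 303, 304, 309, 310, 312, 313, 314, 315, 316, 317, 318, 319, 320]
card 190 [312, 313, 314, 315, 316, 317, 318, 319, 320]
card 200 [312, 313, 314, 315, 316, 317, 318, 319, 320]
```

Run:
```python
from m import *
s=pickle.load(open('w3.pkl','rb'));st=monitor.read_state();p=np.asarray(s['pixels']).astype(int)
R=cv2.Rodrigues(np.array(st['tcp_rot']))[0];T=np.array(st['ee_pos'])
print([int(p[v,316].min()) for v in range(143,170)])
for uv in [(316.3,170),(316.3,200)]: print('plate',(R.T@(onz(s,uv,.2563)-T)*1e3).round(1))
for v in (150,151,152): print('end',v,(R.T@(onz(s,(316.3,v),.2563)-T)*1e3).round(1))
g=onz(s,(316.9,76),.102);print('far guide',g,(R.T@(g-T)*1e3).round(1))
y=-14.4;ex=np.array([np.cos(np.radians(y)),np.sin(np.radians(y))]);ey=np.array([-ex[1],ex[0]])
for n,m in (('walls',(.5035,.1071)),('bars',np.array((.5657,.0925))-.064*ex)): print(n,((g[:2]-m)@ex*1e3).round(2),((g[:2]-m)@ey*1e3).round(1))
goto([.5035,.1075,.264],y)
```

```text
[96, 96, 95, 95, 92, 83, 129, 167, 163, 164, 161, 160, 164, 163, 164, 163, 164, 165, 164, 163, 163, 161, 159, 180, 217, 224, 221]
plate [48.2 -1.9  6. ]
plate [32.3 -1.9  6. ]
end 150 [58.3 -1.9  6. ]
end 151 [57.8 -1.9  6. ]
end 152 [57.3 -1.9  6. ]
far guide [0.514  0.1535 0.102 ] [110.9  -1.5 160.3]
walls -1.34 47.5
bars -1.22 46.2
tool x [ 0.233  0.972 -0.001] z [ 0.    -0.001 -1.   ] y heading -13.49 shift mm [63.6 -1.  -1.7] yaw deg 0.91 alt -179.1 q [-0.04  0.02 -0.26  1.29 -0.    1.77] t 4.975
```

```bash
python3 -m pendant '[[[0.03,0,0,0.9,0],[0.055,-0.0005,0,0.9,0],[0.0633,-0.0005,0,0.9,0],[0.0633,-0.0005,0.02,0.9,0],[0.0633,-0.0005,0.045,0.9,0],[0.0633,-0.0005,0.058,0.9,0],[0.0633,-0.0005,0.058,0.9,0],[0.0633,-0.0005,0.058,0.9,0]]]'
python3 - <<'E'
from m import *
s=snap('wrist','w4.png');pickle.dump(s,open('w4.pkl','wb'))
goto([.5023,.1080,.107],-14.4)
im=cv2.imread('pics/w4.png')[60:210,240:400];cv2.imwrite('pics/w4c.png',cv2.resize(im,(640,600),interpolation=cv2.INTER_NEAREST))
E
```

```text
t: 5.98
ee_pos: [0.5042, 0.1076, 0.2052]
tcp_rot: [2.482, 1.925, 0.002]
ft_force: [0.4, -0.4, -1.8]
width: 0.0092
gripper_force: 58.6
tool x [0.248 0.969 0.001] z [ 0.002  0.    -1.   ] y heading -14.39 shift mm [-0.4 -2.3 98.5] yaw deg 0.01 alt -180.0 q [ 0.09  0.1  -0.3   1.17 -0.    1.91] t 6.025
```

View pics/w4c.png

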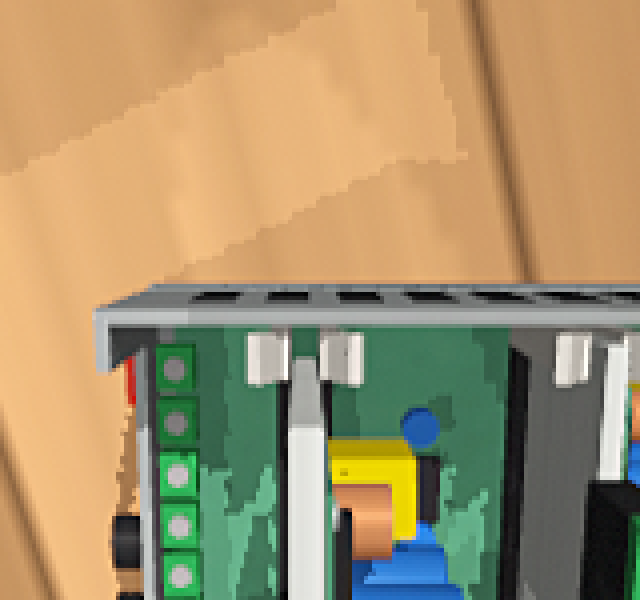

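The foot's end (crop 306,358) is centred in the guide gap (290 to 320). I lower it part way and check the force.

```bash
python3 -m pendant '[[[0,0,0.01,0,0],[0,0,0.017,0,0],[0,0,0.024,0,0],[0,0,0.03,0,0],[0,0,0.034,0,0],[0,0,0.034,0,0]]]'
```

```text
t: 6.78
ee_pos: [0.5034, 0.1079, 0.17]
tcp_rot: [-2.482, -1.926, 0.001]
ft_force: [0.4, 0.2, -2.7]
width: 0.0094
gripper_force: 58.7
```

```bash
python3 -m pendant '[[[0,0,0.012,0,0],[0,0,0.024,0,0],[0,0,0.036,0,0],[0,0,0.046,0,0],[0,0,0.054,0,0],[0,0,0.059,0,0],[0,0,0.062,0,0],[0,0,0.062,0,0]]]'
```

```text
t: 7.78
ee_pos: [0.5034, 0.108, 0.1082]
tcp_rot: [-2.482, -1.926, 0.0]
ft_force: [0.1, -0.8, -1.9]
width: 0.0093
gripper_force: 58.7
```

```bash
python3 -m pendant '[[[0,0,0.001,0,0],[0,0,0.002,0,0],[0,0,0.0025,0,0],[0,0,0.0025,0,0]]]'
```

```text
t: 8.28
ee_pos: [0.5038, 0.1079, 0.1078]
tcp_rot: [2.481, 1.926, 0.001]
ft_force: [-3.3, -1.6, 9.2]
width: 0.009
gripper_force: 60.4
```

The card is seated: upward reaction at the slot's floor height. I let go, rise, shift 128 mm to the failed card and turn 90° so as to grip its handle across the 44 mm. The pendant cannot tilt the tool, so I'll pivot the card in the fingers later.

```bash
python3 -m pendant '[[[0,0,0.0005,0,0.02],[0,0,0,0,0.03],[0,0,0,0,0.03],[0,0,-0.02,0,0.03],[0,0,-0.06,0,0.03],[0,0,-0.12,0,0.04],[0,0.02,-0.12,-10,0.06],[0,0.04,-0.12,-20,0.06],[0,0.06,-0.12,-30,0.06],[0,0.08,-0.12,-40,0.06],[0,0.1,-0.12,-50,0.06],[0,0.12,-0.12,-60,0.06],[0,0.128,-0.12,-70,0.06],[0,0.128,-0.12,-80,0.06],[0,0.128,-0.12,-90,0.06],[0,0.128,-0.12,-90,0.06],[0,0.128,-0.12,-90,0.06],[0,0.128,-0.12,-90,0.06]]]'
python3 - <<'E'
from m import *
goto([.6275,.0763,.103],75.6)
s=snap('wrist','w5.png');pickle.dump(s,open('w5.pkl','wb'))
print([proj(s,p) for p in ([.6275,.0763,.141],[.5034,.108,.141],[.5655,.092,.141])])
E
```

```text
t: 10.52
ee_pos: [0.6274, 0.0762, 0.2257]
tcp_rot: [-0.395, -3.117, 0.0]
ft_force: [-0.5, 0.5, 0.9]
width: 0.0601
gripper_force: 0.0
tool x [-0.968  0.249  0.   ] z [-0.  0. -1.] y heading 75.56 shift mm [ -0.1   0.1 122.7] yaw deg -0.04 alt 180.0 q [ 0.02  0.29 -0.02  1.26  0.    0.27] t 10.525
[(np.float64(316.40425197067447), np.float64(212.92123973995297)), (np.float64(315.94826865118273), np.float64(36.03817377098238)), (np.float64(316.01856147100693), np.float64(132.01967751101745))]
```

View pics/w5.png

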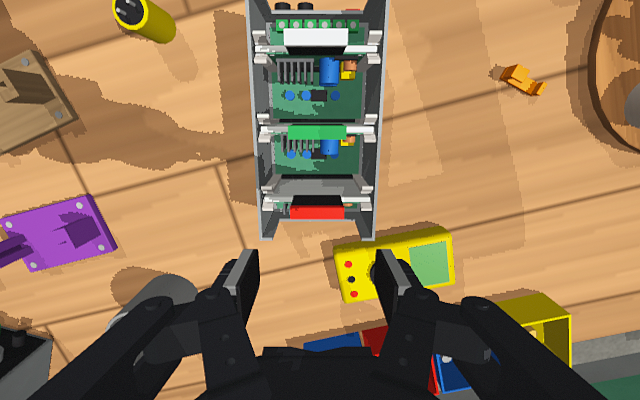

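All three cards sit alike, with the white bar at (315,37) as predicted for a card at home. The red bar is centred at about (317.5,212), within 1 mm of my estimate. Descend and grip.

```bash
python3 -m pendant '[[[0,0.0006,0.05,0,0.06],[0,0.0006,0.09,0,0.06],[0,0.0006,0.112,0,0.06],[0,0.0006,0.122,0,0.06],[0,0.0006,0.122,0,0.06],[0,0.0006,0.122,0,0.05],[0,0.0006,0.122,0,0.045],[0,0.0006,0.122,0,0.03],[0,0.0006,0.122,0,0.03],[0,0.0006,0.122,0,0.03]]]' 60
```

```text
t: 11.82
ee_pos: [0.6288, 0.0764, 0.1055]
tcp_rot: [0.393, 3.114, -0.001]
ft_force: [-1.1, -0.8, 5.4]
width: 0.0434
gripper_force: 61.1
```

```bash
python3 -m pendant '[[[0,0,-0.008,0,0.03],[0,0,-0.02,0,0.03],[0,0,-0.035,0,0.03],[0,0,-0.05,0,0.03],[0,0,-0.065,0,0.03],[0,0,-0.08,0,0.03],[0,0,-0.095,0,0.03],[0,0,-0.12,0,0.03],[0,0,-0.15,0,0.03],[0,0,-0.15,0,0.03]]]' 80
python3 - <<'E'
from m import *
s=snap('side','s6.png');pickle.dump(s,open('s6.pkl','wb'))
w=snap('wrist','w6.png')
st=monitor.read_state();T=st['ee_pos'];print(T,st['width'])
a=cv2.imread('pics/s6.png')[120:280,240:440];b=cv2.imread('pics/w6.png')[60:360,160:480]
cv2.imwrite('pics/c6.png',np.vstack([cv2.resize(a,(400,300)),cv2.resize(b,(400,300))]))
goto([.4582,-.2463,.3],7.5)
d=pickle.load(open('s0.pkl','rb'));w1=pickle.load(open('w1.pkl','rb'))
# stand axes: card x heading 7.5 ; predicted post tops in w1
ex=np.array([np.cos(np.radians(7.5)),np.sin(np.radians(7.5)),0]);ey=np.array([-ex[1],ex[0],0])
for k in (-.055,.055): print(proj(w1,np.array([.4582,-.2463,.055])+k*ey))
E
```

```text
t: 13.08
ee_pos: [0.6293, 0.0769, 0.2573]
tcp_rot: [0.392, 3.111, 0.002]
ft_force: [0.8, 0.3, -2.0]
width: 0.043
gripper_force: 81.6
[0.6272 0.0769 0.2535] 0.04262352381817257
tool x [-0.969  0.248  0.001] z [-0.001  0.    -1.   ] y heading 75.64 shift mm [  83.6 -355.   -46.5] yaw deg 68.14 alt -111.9 q [0.02 0.28 0.02 1.32 0.   0.27] t 13.175
(np.float64(318.4658208332884), np.float64(222.15744385051693))
(np.float64(318.4371325123408), np.float64(129.1244092604661))
```

View pics/c6.png

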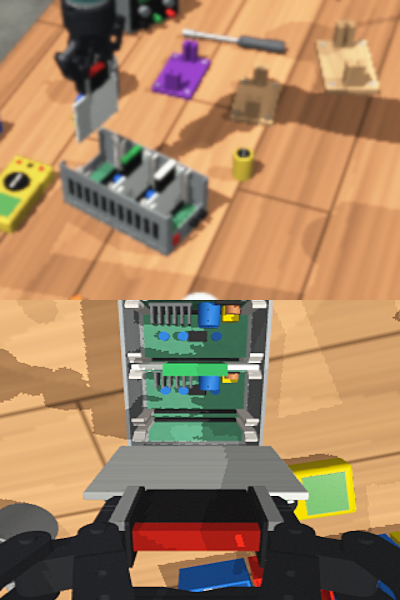

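Card is out of its slot, held with the plate hanging vertical (wrist crop 200,470). I'll pivot it 45° in the fingers by levering its back against the empty, fixed stand's posts. Now computing that approach and looking for the posts' thickness numerically.

Run:
```python
from m import *
h=np.radians(7.5);ex=np.array([np.cos(h),np.sin(h),0])
goto(np.array([.4582,-.2463,.26])+.045*ex,97.5)
w=pickle.load(open('w1.pkl','rb'));p=np.asarray(w['pixels']).astype(int)
for v in (121,124,127,130,133,136,224,228): print(v,p[v,282:352:2].sum(1)//3)
s=pickle.load(open('s6.pkl','rb'))
```

```text
tool x [-0.969  0.248  0.001] z [-0.001  0.    -1.   ] y heading 75.64 shift mm [  41.8 -338.2   -6.5] yaw deg -21.86 alt 158.1 q [0.02 0.28 0.02 1.32 0.   0.27] t 13.175
121 [141 139 128 126 103  79 121 140 160 165 164 162 165 144 161 161 163 157
 159 140 157 157 157 156 154 137 152 151 149 149 138 140 158 165 160]
124 [142 143 184 177 183 177 171 194 193 186 193 192 199 198 191 185 184 185
 185 181 181 177 158 164 168 179 159 171 173 171 169 189 177 152 149]
127 [147 116 184 176 181 175 168 192 192 185 193 170 170 170 170 170 168 172
 175 160 167 180 176 171 171 166 153 158 170 173 171 174 176 151 148]
130 [ 91  94 184 173 190 193 187 191 192 190 183 182 179 178 176 178 176 179
 181 166 172 186 182 169 172 167 153 157 176 176 176 174 176 150 148]
133 [150  80 186 172 196 195 195 190 196 180 128 180 178 177 178 190  77 110
  87 176 173 172 160 163 171 167 154 157 181 180 180 175 176 149 148]
136 [151  65 185 173 177 176 178 196 133 127 130 177 175 174 174 189  73 193
 188 158 159 158 158 165 172 167 155 160 160 160 166 175 175 149 146]
224 [100  97 118 121 124 120 120 117 119 119 119 120 123 122 121 120 111 179
 231 204 167 180 178 170 172 172 169 167 162 160 162 164 167 167 166]
228 [111 102 113 118 112 185 120 116 117 113 145 143 183 185 144 139 171 173
 230 205 163 162 168 170 171 172 168 165 161 162 162 166 167 167 165]
```

```bash
python3 -m pendant '[[[0.005,-0.04,-0.004,0,0.03],[0.01,-0.08,-0.006,-3,0.03],[0.015,-0.12,-0.006,-8,0.03],[0.02,-0.16,-0.006,-13,0.03],[0.025,-0.2,-0.006,-18,0.03],[0.03,-0.24,-0.006,-21.9,0.03],[0.035,-0.28,-0.006,-21.9,0.03],[0.04,-0.32,-0.006,-21.9,0.03],[0.042,-0.338,-0.006,-21.9,0.03],[0.042,-0.338,-0.006,-21.9,0.03],[0.042,-0.338,-0.006,-21.9,0.03]]]'
python3 - <<'E'
from m import *
h=np.radians(7.5);ex=np.array([np.cos(h),np.sin(h),0])
goto(np.array([.4582,-.2463,.1295])+.045*ex,97.5)
E
```

```text
t: 14.55
ee_pos: [0.503, -0.2392, 0.2591]
tcp_rot: [0.207, -3.134, -0.002]
ft_force: [0.1, 0.3, -2.8]
width: 0.0429
gripper_force: 81.9
tool x [-0.991 -0.132  0.001] z [-0.001  0.002 -1.   ] y heading 97.57 shift mm [  0.2  -1.4 129.6] yaw deg 0.07 alt -179.9 q [-0.56  0.14 -0.13  1.3   0.   -0.69] t 14.55
```

```bash
python3 -m pendant '[[[0,-0.001,0.05,0,0.03],[0,-0.001,0.09,0,0.03],[0,-0.001,0.115,0,0.03],[0,-0.001,0.13,0,0.03],[0.01,-0.001,0.13,0,0.03],[0.02,-0.001,0.13,0,0.03],[0.03,-0.001,0.13,0,0.03],[0.038,-0.001,0.129,0,0.03],[0.038,-0.001,0.129,0,0.03]]]' 60
```

```text
t: 15.68
ee_pos: [0.4685, -0.2468, 0.1324]
tcp_rot: [-0.206, 3.126, -0.001]
ft_force: [5.9, 1.1, -4.8]
width: 0.0428
gripper_force: 81.2
```

```bash
python3 -m pendant '[[[0.008,0,0.001,0,0.03],[0.0165,0,0.003,0,0.03],[0.025,0,0.006,0,0.03],[0.033,0,0.01,0,0.03],[0.0405,0,0.014,0,0.03],[0.0465,0,0.018,0,0.03],[0.0465,0,0.018,0,0.03]]]' 60
python3 - <<'E'
from m import *
s=snap('wrist','w7.png');pickle.dump(s,open('w7.pkl','wb'));s=snap('side','s7.png');pickle.dump(s,open('s7.pkl','wb'))
a=cv2.imread('pics/s7.png')[100:220,300:460];b=cv2.imread('pics/w7.png')
cv2.imwrite('pics/c7.png',np.hstack([cv2.resize(a,(400,300),interpolation=cv2.INTER_CUBIC),cv2.resize(b,(400,300))]))
E
```

```text
t: 16.55
ee_pos: [0.424, -0.2545, 0.1164]
tcp_rot: [-0.206, 3.123, -0.007]
ft_force: [5.7, 0.4, 3.8]
width: 0.0422
gripper_force: 84.9
```

```bash
python3 -m pendant '[[[0.005,0,0.004,0,0.03],[0.01,0,0.008,0,0.03],[0.0145,0,0.0125,0,0.03],[0.0145,0,0.0125,0,0.03],[0.0145,0,0.0125,0,0.03]]]' 60
python3 -m pendant '[[[0,0,0,0,0.03],[0,0,-0.005,0,0.03],[0,0,-0.02,0,0.03],[0,0,-0.05,0,0.03],[0,0,-0.09,0,0.03],[0,0,-0.12,0,0.03],[0,0,-0.15,0,0.03],[0,0,-0.16,0,0.03],[0,0,-0.16,0,0.03],[0,0,-0.16,0,0.03]]]' 100
python3 - <<'E'
from m import *
s=snap('wrist','w8.png');pickle.dump(s,open('w8.pkl','wb'));s=snap('side','s8.png');pickle.dump(s,open('s8.pkl','wb'))
a=cv2.imread('pics/s8.png')[60:210,290:490];b=cv2.imread('pics/w8.png')
cv2.imwrite('pics/c8.png',np.vstack([cv2.resize(a,(400,300),interpolation=cv2.INTER_CUBIC),cv2.resize(b,(480,300))[:,40:440]]))
E
```

```text
t: 17.27
ee_pos: [0.4087, -0.2567, 0.1035]
tcp_rot: [-0.205, 3.126, -0.008]
ft_force: [4.5, -1.5, 6.1]
width: 0.0421
gripper_force: 84.8
t: 18.52
ee_pos: [0.404, -0.2535, 0.2587]
tcp_rot: [0.206, -3.132, -0.003]
ft_force: [0.2, 0.6, -2.5]
width: 0.0427
gripper_force: 101.8
```

View pics/c8.png

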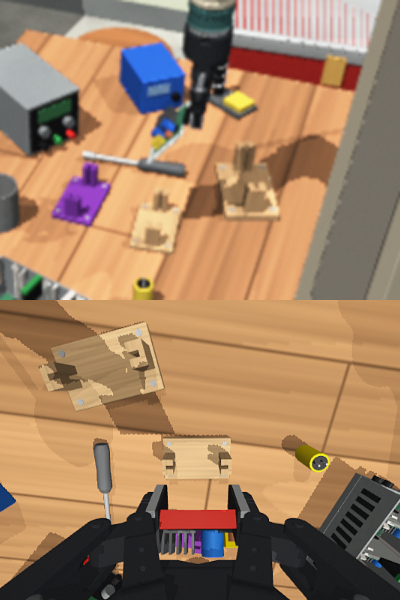

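The card leans component side up: the parts show past the red bar in the wrist view (crop 200,540). In the side view its bright end edge runs from about (382,114) to (365,140). I measure the tilt by casting that edge onto the card's end plane.

Run:
```python
from m import *
s=pickle.load(open('s8.pkl','rb'));p=np.asarray(s['pixels']).astype(int)
st=monitor.read_state();T=np.array(st['ee_pos']);R=cv2.Rodrigues(np.array(st['tcp_rot']))[0]
print(T,st['t'],st['width'],st['gripper_force'])
H=T-.023*R[:,2];n=R[:,1]*np.sign(R[1,1]);cx=-R[:,0];O=H+.05*n
def onp(uv):
    o,d=ray(s,uv);return o+d*((O-o)@n)/(d@n)
reg=p[112:146,358:392]
m=(reg.min(2)>120)&(np.ptp(reg,axis=2)<40)
k,l,q,c=cv2.connectedComponentsWithStats(m.astype(np.uint8),connectivity=8)
for r in m: print(''.join('#' if x else '.' for x in r))
j=1+q[1:,4].argmax();v,u=np.nonzero(l==j)
P=np.array([onp((a+358,b+112))-H for a,b in zip(u,v)]);Q=np.c_[P@cx,P[:,2]]
Q0=Q-Q.mean(0);_,S,V=np.linalg.svd(Q0);t=Q0@V[0]
print('len',np.ptp(t),'lean deg',np.degrees(np.arctan2(abs(V[0][0]),abs(V[0][1]))),'sign',V[0]);i=t.argmin();k=t.argmax();print(Q[i],Q[k])
for th in (35,45,55):
    a=np.radians(th);z=np.array([-np.sin(a)*cx[0],-np.sin(a)*cx[1],np.cos(a)])
    print(th,'foot',np.round(proj(s,O-.111*z),1),'top',np.round(proj(s,O-.027*z),1))
w=pickle.load(open('w8.pkl','rb'))
bar(w,'red',(200,200,240,150),T[2]+.03)
for th in (35,45,55):
    a=np.radians(th);z=-np.sin(a)*cx+np.cos(a)*np.array([0,0,1]);x=np.cos(a)*cx+np.sin(a)*np.array([0,0,1])
    print(th,'bar top corners v',[np.round(proj(w,H+.014*z+e*x),1) for e in (-.005,.005)],'bar bottom front',np.round(proj(w,H+.008*z+.005*x),1),np.round(proj(w,H+.008*z-.005*x),1))
```

```text
[ 0.4041 -0.2536  0.2587] 18.625 0.04259178027724449 101.74987435340881
.......................####.......
..................................
..................................
..................................
..................................
..................................
..................................
..................................
..................................
..................................
..................................
.........#............##..........
......................##..........
......................##..........
.....................##...........
..........##........###...........
.............#....####............
.................####.............
................####..............
...............####...............
..............####................
.............###..................
........#...###...................
........######....................
.......######.....................
.......#####......................
.......###........................
.....#####........................
.#.#######........................
##..#########
[... 160 characters left out ...]
.
len 0.10018348991004825 lean deg 26.647171969557274 sign [ 0.4485 -0.8938]
[ 0.0181 -0.0037] [ 0.0755 -0.087 ]
35 foot [365.3 142.3] top [381.3 127.7]
45 foot [361.2 138.8] top [380.3 126.8]
55 foot [357.9 134.8] top [379.5 125.8]
red [ 265  279  104   27 2573] cen [ 0.4028 -0.253 ] mid [ 0.4028 -0.253 ] len 0.04580915217474988 yawaxis deg 97.91247114490457
35 bar top corners v [array([314.5, 272.1]), array([314.5, 296.8])] bar bottom front [314.6 297.1] [314.6 273.4]
45 bar top corners v [array([314.5, 266.8]), array([314.5, 290.5])] bar bottom front [314.6 293.5] [314.6 270.6]
55 bar top corners v [array([314.6, 262.2]), array([314.5, 284. ])] bar bottom front [314.6 289.7] [314.6 268.4]
```

```bash
cat > tilt.py <<'E'
from m import *
def run(n):
    s=snap('side');p=np.asarray(s['pixels']).astype(int)
    st=monitor.read_state();T=np.array(st['ee_pos']);R=cv2.Rodrigues(np.array(st['tcp_rot']))[0]
    H=T-.021*R[:,2];nn=R[:,1]*np.sign(R[1,1]);cx=-R[:,0];O=H+.05*nn
    def onp(uv):
        o,d=ray(s,uv);return o+d*((O-o)@nn)/(d@nn)
    c=np.array(proj(s,O)).round().astype(int);u0,v0=c[0]-30,c[1]-8
    reg=p[v0:v0+45,u0:u0+50];m=(reg.min(2)>110)&(np.ptp(reg,axis=2)<45)
    for r in m: print(''.join('#' if x else '.' for x in r))
    v,u=np.nonzero(m);P=np.array([onp((a+u0,b+v0))-H for a,b in zip(u,v)]);Q=np.c_[P@cx,P[:,2]]
    # robust line through plate band
    best=None
    for a in np.radians(np.arange(0,80,.5)):
        nrm=np.array([np.cos(a),np.sin(a)]);dd=Q@nrm;al=Q@np.array([np.sin(a),-np.cos(a)])
        for c0 in np.arange(-.012,.012,.001):
            k=(abs(dd-c0)<.003)&(al>.03)&(al<.1)
            if best is None or k.sum()>best[0]: best=(k.sum(),np.degrees(a),c0,k)
    k=best[3];L=cv2.fitLine(Q[k].astype(np.float32),cv2.DIST_HUBER,0,.01,.01).ravel()
    print(best[:3],'lean',np.degrees(np.arctan2(abs(L[0]),abs(L[1]))),T,st['gripper_force'])
run('x')
E
python3 tilt.py
```

```text
............#.....................................
..................................................
............................#.....................
..................................................
..................................................
..................................................
..................................................
........................##........................
..........#............##...#.....................
.........#.............##.........................
......................###.........................
........#.............##..........................
...........###.......###..........................
..............##...####...........................
..................####............................
................#####.............................
................####..............................
...............###................................
..............###.................................
.........#...###..................................
........#######...................................
........######...............
[... 619 characters left out ...]
..............
..................................................
..................................................
..................................................
..................................................
..................................................
..................................................
..................................................
..................................................
..................................................
..................................................
..................................................
(np.int64(37), np.float64(33.5), np.float64(0.01100000000000002)) lean 33.460144 [ 0.4043 -0.2536  0.2589] 101.7499029636383
```

Run:
```python
from m import *
from scipy.optimize import least_squares
def corners(p):
    p=p.astype(int);r,g,b=p[...,0],p[...,1],p[...,2]
    M=((r>110)&(g<80)&(b<80)).astype(np.uint8);M[:200]=0
    k,l,q,c=cv2.connectedComponentsWithStats(M);j=1+q[1:,4].argmax();m=l==j
    rows=[(v,np.nonzero(m[v])[0].min(),np.nonzero(m[v])[0].max()) for v in range(q[j,1],q[j,1]+q[j,3])]
    return rows
w=pickle.load(open('w8.pkl','rb'))
for n,p in (('w6',cv2.imread('pics/w6.png')[:,:,::-1]),('w8',np.asarray(w['pixels']))):
    r=corners(p);print(n,[tuple(map(int,x)) for x in r[::3]+[r[-1]]])
    c=320
    for v,a,b in r[::6]+[r[-1]]: print(v,p[v,c].tolist(),end=' ')
    print()
st=monitor.read_state();T=np.array(st['ee_pos']);R=cv2.Rodrigues(np.array(st['tcp_rot']))[0]
cx=-R[:,0];Z=np.array([0,0,1.])
for s in (.012,.018):
  for dh in (.019,.025,.031):
    for th in (0,25,35,45):
        a=np.radians(th);z=-np.sin(a)*cx+np.cos(a)*Z;x=np.cos(a)*cx+np.sin(a)*Z;H=T+dh*Z
        P=[proj(w,H+s*z+e*x+q*R[:,1]) for e in (-.005,.005) for q in (-.022,.022)]
        print(s,dh,th,'back v',round(P[0][1],1),'w',round(abs(P[0][0]-P[1][0]),1),'front v',round(P[2][1],1),'w',round(abs(P[2][0]-P[3][0]),1))
```

```text
w6 [(283, 268, 365), (286, 267, 366), (289, 266, 367), (292, 266, 367), (295, 266, 367), (298, 266, 367), (301, 266, 367), (304, 267, 367), (307, 267, 366), (310, 267, 366), (310, 267, 366)]
283 [145, 27, 22] 289 [122, 24, 19] 295 [199, 35, 27] 301 [195, 35, 24] 307 [194, 34, 20] 310 [201, 76, 47] 
w8 [(279, 268, 366), (282, 267, 366), (285, 267, 367), (288, 266, 367), (291, 266, 367), (294, 266, 367), (297, 266, 367), (300, 266, 368), (303, 265, 368), (305, 267, 286)]
279 [224, 170, 113] 285 [200, 56, 46] 291 [201, 57, 48] 297 [200, 55, 47] 303 [208, 58, 50] 305 [42, 15, 16] 
0.012 0.019 0 back v 286.6 w 101.9 front v 306.4 w 99.7
0.012 0.019 25 back v 273.3 w 100.5 front v 296.9 w 101.7
0.012 0.019 35 back v 268.4 w 99.5 front v 292.0 w 102.0
0.012 0.019 45 back v 264.1 w 98.3 front v 286.7 w 101.9
0.012 0.025 0 back v 294.6 w 106.8 front v 315.2 w 104.3
0.012 0.025 25 back v 280.6 w 105.2 front v 305.4 w 106.5
0.012 0.025 35 back v 275.4 w 104.1 front v 300.3 w 106.8
0.012 0.025 45 back v 270.8 w 102.8 front v 294.7 w 106.8
0.012 0.031 0 back v 303.4 w 112.1 front v 324.8 w 109.3

[... 166 characters left out ...]
w 112.1
0.018 0.019 0 back v 294.6 w 106.8 front v 315.2 w 104.3
0.018 0.019 25 back v 274.5 w 105.4 front v 299.3 w 106.6
0.018 0.019 35 back v 266.9 w 104.1 front v 291.5 w 106.7
0.018 0.019 45 back v 260.0 w 102.4 front v 283.4 w 106.4
0.018 0.025 0 back v 303.4 w 112.1 front v 324.8 w 109.3
0.018 0.025 25 back v 282.2 w 110.6 front v 308.3 w 111.9
0.018 0.025 35 back v 274.1 w 109.1 front v 300.1 w 112.0
0.018 0.025 45 back v 266.8 w 107.3 front v 291.6 w 111.6
0.018 0.031 0 back v 313.2 w 117.9 front v 335.4 w 114.9
0.018 0.031 25 back v 290.7 w 116.3 front v 318.3 w 117.8
0.018 0.031 35 back v 282.1 w 114.6 front v 309.7 w 117.9
0.018 0.031 45 back v 274.3 w 112.6 front v 300.7 w 117.4
```

Lean is about 34°: the side-edge fit gives 33.5° and the bar's perspective agrees. It slipped or sprang back a little, so I go back to the posts for about 11° more.

```bash
python3 -m pendant '[[[0,0,0.05,0,0.03],[0,0,0.1,0,0.03],[0,0,0.135,0,0.03],[0,0,0.152,0,0.03],[0,0,0.16,0,0.03],[0.004,0,0.163,0,0.03],[0.008,0,0.167,0,0.03],[0.012,0,0.17,0,0.03],[0.0155,0,0.1735,0,0.03],[0.0155,0,0.1735,0,0.03],[0.0155,0,0.1735,0,0.03]]]' 80
python3 -m pendant '[[[0,0,-0.003,0,0.03],[0,0,-0.015,0,0.03],[0,0,-0.04,0,0.03],[0,0,-0.08,0,0.03],[0,0,-0.12,0,0.03],[0,0,-0.16,0,0.03],[0,0,-0.175,0,0.03],[0,0,-0.175,0,0.03],[0,0,-0.175,0,0.03]]]' 110
python3 tilt.py | grep -v '^[.#]*$'
python3 - <<'E'
from m import *
p=np.asarray(snap('wrist')['pixels']).astype(int);c=p[260:320,320];print([i+260 for i in range(60) if c[i,0]>110 and c[i,1]<80 and c[i,2]<80])
E
```

```text
t: 20.05
ee_pos: [0.3961, -0.2574, 0.0892]
tcp_rot: [-0.208, 3.12, -0.002]
ft_force: [8.5, 2.3, 1.9]
width: 0.0423
gripper_force: 99.2
t: 21.18
ee_pos: [0.3886, -0.2554, 0.2597]
tcp_rot: [0.206, -3.132, -0.004]
ft_force: [-0.0, 0.5, -2.2]
width: 0.042
gripper_force: 111.9
(np.int64(35), np.float64(50.5), np.float64(0.006000000000000016)) lean 50.751293 [ 0.3886 -0.2553  0.2595] 111.88376426696777
[278, 279, 280, 281, 282, 283, 284, 285, 286, 287, 288, 289, 290, 291, 292, 293, 294, 295, 296, 297, 298, 299, 300, 301, 302, 303, 304]
```

```bash
python3 -m pendant '[[[0,0.03,-0.02,0,0.03],[0,0.07,-0.04,0,0.03],[0,0.1,-0.05,0,0.03],[0,0.12,-0.05,0,0.03],[0,0.12,-0.05,0,0.03],[0,0.12,-0.05,0,0.03]]]' 110
python3 tilt.py
python3 - <<'E'
from m import *
s=snap('side','s9.png');pickle.dump(s,open('s9.pkl','wb'))
E
```

```text
t: 22.02
ee_pos: [0.3738, -0.1375, 0.311]
tcp_rot: [0.206, -3.134, -0.0]
ft_force: [0.6, 0.8, -2.4]
width: 0.0423
gripper_force: 112.2
..................................................
..................................................
..................................................
............................#.....................
......#.....................#.....................
.....#................##..........................
......................##..........................
....#.................#.....#.....................
.....#..##...........##...........................
.....#..............###...........................
...........#.....######...........................
................######............................
..............#######.............................
............#######...............................
...##......######.................................
.#####....#######.................................
######..#########.................................
######################............................
.#######################...................#...
[... 756 characters left out ...]
............
..................................................
..................................................
..................................................
..................................................
..................................................
...............................................##.
...............................................##.
..................................................
..................................................
..................................................
..................................................
(np.int64(38), np.float64(47.0), np.float64(0.007000000000000017)) lean 47.323887 [ 0.3739 -0.1377  0.3111] 112.21589863300323
```

```bash
python3 -m pendant '[[[-0.02,0.03,0,0,0.03],[-0.05,0.06,0,0,0.03],[-0.06,0.07,0,0,0.03],[-0.06,0.07,0,0,0.03],[-0.06,0.07,0,0,0.03],[-0.06,0.07,0,0,0.03]]]' 110
python3 tilt.py
python3 - <<'E'
from m import *
for n in ('top','wrist'): pickle.dump(snap(n),open('f_%s.pkl'%n,'wb'))
bar(pickle.load(open('f_top.pkl','rb')),'white',(300,195,40,25),.138)
bar(pickle.load(open('f_top.pkl','rb')),'green',(300,175,40,30),.138)
E
```

```text
t: 22.88
ee_pos: [0.4238, -0.0608, 0.3118]
tcp_rot: [0.204, -3.135, 0.0]
ft_force: [-0.5, 0.7, -2.5]
width: 0.0424
gripper_force: 112.6
###...............................................
#######...........................................
########..........................................
..#.####..........................................
.......................#..........................
.......................##...#........##...........
.......................##...#.......##########....
......................##............############..
........#.#..........###.................#######..
...........##.......###...........................
..................#####...........................
................######............................
...............######.............................
.............######...............................
....#.......#####.................................
...###....######..................................
...####.######....................................
...#########......................................
...########...................................
[... 886 characters left out ...]
....................................
..................................................
..................................................
..................................................
..................................................
..................................................
..................................................
..................................................
..................................................
(np.int64(39), np.float64(45.0), np.float64(0.01100000000000002)) lean 44.6917 [ 0.4239 -0.0607  0.3118] 112.5713700056076
white none
green [308 190  14   5  35] cen [0.5653 0.0894] mid [0.5656 0.0909] len 0.04143368242371205 yawaxis deg 79.88740602262298
```

The lean now measures about 45° against a clean background. The foot is at about 0.25 m, well clear of everything, and the green card has not moved. Handing in.

```bash
python3 -m pendant '[[[0,0,0,0,0.03],[0,0,0,0,0.03],[0,0,0,0,0.03]]]' 110; python3 -c "
from h import *
s=monitor.read_state();print(abs(s['qd']).max(),s['width']);print(ctrl.sign_off())"
```

```text
t: 23.4
ee_pos: [0.4243, -0.06, 0.3118]
tcp_rot: [-0.206, 3.135, 0.0]
ft_force: [0.0, -0.8, -2.4]
width: 0.0425
gripper_force: 112.6
0.002210097883412533 0.042549032207209396
the job is handed in; nothing more can be done
None
```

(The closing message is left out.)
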